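# Pump up the leak tester and hold the gauge on its test port

## Task

Charge the leak tester on the table by pumping its hand lever through at least three full strokes, each right down to the stop and all the way back up. Then take the pen-type gauge out of its wooden holder and hold its sprung tip on the brass seat in the tester's sloping port face, with the gauge square to that face and pressed gently so that the tip is about half way in, never bottomed hard. Finish while still gripping the gauge and holding it there, the lever up, and do not disturb the bowl, the black case or the small parts basket.

Things in the scene. Friction and masses are not known exactly. Their poses are not given: they have to be found in the camera images.
- lever (a joint): pump lever angle in rad: 0 = up at rest (against its upper stop), 0.55 = fully down at the lower stop. A spring pushes it back up on its own; at the middle of its grip it takes about 3 N at the top and 7 N at the bottom.
- lever_grip (a point): middle of the lever's black rubber hand grip, on the grip's centre line (grip 28 mm diameter, 100 mm long). It moves with the lever, 170 mm from the pivot. At joint 0 the lever points from the pivot to the tester's -x (towards the robot), 0.30 rad above level, its end 200 mm above the table; fully down, 0.25 rad below level.
- lever_pivot (a point): pivot pin of the lever, fixed on the tester, 120 mm above the table; the hinge line is the tester's y axis
- tester: fixed leak tester: dark steel base plate 220 (x) x 280 (y) x 12 mm, origin at the centre of its underside on the table. Grey pump cylinder with the lever (pivot at x +60, y +80 mm, the fork 138 mm tall) on one half, an aluminium pedestal with the sloping port plate at x 0, y -80 mm on the other. Its -x side faces the robot.
- port: aluminium port plate 70 x 70 x 22 mm on the tester's pedestal. Origin at the centre of its upper face, z square out of the face, which slopes 0.35 rad (20 degrees) towards the tester's -x side; y is the tester's y. At the origin a round brass seat 16 mm in diameter, flush, inside a black rubber ring 40 mm in diameter; 90 mm above the table. The face is flat.
- gauge: loose round pen-type gauge, about 0.14 kg, upright in the holder. Origin at the lower end of its metal nose, z up the barrel to the dial end. Diameters: nose 14 mm (z 0 to 30), steel flange 34 (30 to 36), black barrel 24 (36 to 104, grip here), steel dial cap 20 (104 to 110). The sprung tip sticks out 22 mm below the origin.
- gauge_tip (a point): end of the gauge's sprung tip (8 mm diameter, rounded), on the gauge's axis, 22 mm below the gauge's origin when not pressed
- plunger (a joint): how far the sprung tip is pushed into the gauge, in m: 0 = out, 0.010 = bottomed. The spring takes about 1 N to start and 6 N at 0.010 (500 N/m).
- holder: fixed wooden block 80 x 80 x 60 mm with an upright 19 mm through hole in its middle; the gauge's nose hangs in the hole and its flange rests on the top. Origin at the centre of its underside on the table.
- bowl: bystander: white plastic bowl, rim 100 mm diameter, 45 mm high, origin at its underside. It and the holder stand to the left and right of the tester, either way round.
- case: bystander: flat black plastic case 60 x 100 x 24 mm, beside the tester on the far right, origin at the centre of its underside
- basket: bystander: white basket 90 x 160 x 50 mm with black parts, beside the tester on the far left, origin at the centre of its underside
Not all that is in view belongs to the job. What is shaped like the gauge but blue or pink is not meant.

How it is judged:
By the outcome, as a careful person would: the job done as asked, in the order asked, and still so for the second after the job is handed in, while the arm keeps its last pose, push and grip.
It also fails if it takes over 72 s, if anything falls off the work surface, if the arm or the gripper's body presses on something with over 40 N, if the wrist force passes 120 N, or if a joint passes its speed limit or range.

## Robot

A 7-joint arm with a two-finger parallel gripper is mounted at the origin on the work surface. World frame = base frame: x ahead of the robot, y to its left, z up, the work surface at z = 0. Lengths are in m, angles in rad, forces in N, time in s.
With the tool pointing down it reaches from about 0.4 to 0.85 m from the base axis. Payload 10.4 kg.
Tool frame: the origin (TCP) lies at the very end of the fingers, on their centre line; the grasp point (between the pads) lies 19 mm behind it; x points along the fingers, y is the direction in which the jaws open and shut, and the axes are right-handed (so a half turn about x gives the same grasp; the last joint's range is limited). The gripper opens to 85 mm and grips with 20 to 120 N. Pads are 22 mm wide; open, the fingers measure 114 mm over their backs; the gripper's body (76 mm by 85 mm) begins 54 mm behind the grasp point. The pads swing forward as they close: fully open they stand 13 mm farther back than shut.
Start: joints at [-1.154, 0.332, -0.065, 1.46, 0.022, 1.35, -0.088], TCP at [0.266, 0.566, 0.231] pointing down, gripper open.
Joint ranges: [-2.6, 2.6], [-0.5, 2.12], [-1.47, 1.34], [0.16, 2.42], [-1.27, 4.41], [0.06, 2.06], [-2.6, 2.6]. Speed limits (rad/s): [2.22, 2.22, 2.79, 2.79, 3.14, 3.14, 3.14].

## Interface

Orientations are given as a unit quaternion [x, y, z, w].
In Python, from workcell import monitor, camera, ticket, regions_of gives the robot as it stands.
- The arm moves only by the tool step_arm, never from a script. Its argument "increments" is a list of rows, each a list of 5 numbers: the finger opening in m, from 0 to 0.0854, then the shift along the world's x, y, z in m, then the turn about the world's z in rad. A call has 1 to 12 rows; each row shifts and turns the commanded pose from where the row before left it; what a row does not reach is not made up. A row lasts 1/12 s, in which the tool goes at most 41.7 mm and 7.16 degrees, less where a joint would pass 70% of its speed; a pose out of reach is approached as far as the arm can. A call with a gripper value outside its range is refused whole. The fingers move at their own pace and stop on an object; "force" is the grip in N (left out, the last holds). Time passes only in rows, so rows that do not move let the fingers close. It gives the time, the measured TCP pose, the force and the opening at its end, in the units of the state.
- monitor.get_obs(): the state, without advancing time (a new reading comes with each control period).
- camera(name): name is "side" or "top"; returns a dict with "color" (480x640x3 uint8, red, green, blue), "range_z" (480x640 float32, m along the optical axis (not along the pixel's ray), 0 where there is no reading), "fx", "fy", "cx", "cy" (pixels), "k1" (the pictures are not rectified: a ray, as slopes to the right and down, at radius r is drawn at 1 + k1 r^2 times it, then the intrinsics apply), "cam_to_world" (4x4, takes a point from camera to world coordinates). Camera axes: x right, y up, looking along -z (the intrinsics and any distortion apply to the point x, -y, -z); pixel columns grow to the right and rows downward; lengths in m; the calibration is good to about 2 mm. A picture is of the moment at which its call begins.
- ticket.hand_in(): hands the job in, once; it reports no verdict.
Trained networks look in a picture, given as the dict that the camera call returned (one of the last four; its "shot" number tells which), for a name from the list of things; names that differ only in an ending like _2 or _b are one class to them, and where a whole thing is asked for, a point or a joint stands for the part that bears it (a point fixed in the world has none). Each returns a list of dicts, best first, with "p" (0 to 1); they miss things now and then, are a little off and sometimes report something else, mostly with a low value. They report only what shows in the picture. A call takes as long as a camera call. They do not tell look-alikes from the thing itself.
- regions_of(picture, query): "region" (480x640 bool, what is visible of it) and "centre" ([row, column] in pixels, amid what is visible of it).
The state is a dict: "clock": time; "joint_pos": joint angles; "joint_velocities": joint speeds; "tau": joint torques, N m; "position": TCP position; "ee_rot": TCP orientation; "ft_force": force on the tool from outside, world axes, zero at the start; "torque": the same for the moment, N m; "grip_width": opening from 0.0 (shut) to 1.0 (fully open).
Only numpy, scipy, OpenCV 4.12 (cv2) and the standard library are available. Lean on these libraries where they do the work, as an engineer would, in place of code of your own. Each camera call takes 0.05 s, during which the arm holds its last target. There are 200 camera calls.

## Working session

There is one attempt and no reset: what is moved stays moved. The work goes in short steps, Python scripts to look and compute and a tool call to move; the robot and the scene stay as the last step left them, time stands still between calls to the robot, and variables do not carry over. Pictures are saved under pics/ and viewed, about 8 in all and at most 12, crops included, and the job is handed in when it is done.

Besides the shell and the picture viewer there is one more tool, called after ">>>" as name(argument=value, ...) on one line, values as JSON. step_arm: Moves the arm, as the interface text tells. Its arguments: {"type":"object","properties":{"increments":{"type":"array"},"force":{"type":"number"}},"required":["increments"]}

```bash
mkdir -p pics; ls; cat > h.py <<'E'
import numpy as np, cv2
from workcell import monitor, camera, ticket, regions_of
def pts(p, mask):
    r,c=np.nonzero(mask&(p["range_z"]>0)); return px(p,r,c,p["range_z"][r,c])
def px(p,r,c,z):
    K=np.array([[p["fx"],0,p["cx"]],[0,p["fy"],p["cy"]],[0,0,1.]])
    u=cv2.undistortPoints(np.stack([c,r],-1).astype(float).reshape(-1,1,2),K,np.array([p["k1"],0,0,0.])).reshape(-1,2)
    P=np.stack([u[:,0]*z,-u[:,1]*z,-z,np.ones(len(z))])
    return (p["cam_to_world"]@P)[:3].T
def proj(p,w):
    w=np.atleast_2d(w); q=np.linalg.inv(p["cam_to_world"])@np.c_[w,np.ones(len(w))].T
    x=q[0]/-q[2]; y=-q[1]/-q[2]; s=1+p["k1"]*(x*x+y*y)
    return np.stack([p["fy"]*y*s+p["cy"],p["fx"]*x*s+p["cx"]],-1)
def save(p,n): cv2.imwrite(f"pics/{n}.png",p["color"][...,::-1])
E
python3 - <<'E'
from h import *
print({k:np.round(v,3) for k,v in monitor.get_obs().items()})
for n in("top","side"):
    p=camera(n); save(p,n+"0"); print(n,p["k1"],p["fx"],np.round(p["cam_to_world"],3).tolist())
    for q in("tester","port","lever","gauge","holder","bowl","case","basket"):
        for d in regions_of(p,q)[:3]:
            P=pts(p,d["region"]); 
            print(q,round(d["p"],2),np.round(d["centre"]),d["region"].sum(),np.round(np.median(P,0),3),np.round(np.percentile(P,2,0),3),np.round(np.percentile(P,98,0),3))
E
```

```text
pics
{'clock': np.float64(0.0), 'joint_pos': array([-1.154,  0.333, -0.065,  1.461,  0.022,  1.35 , -0.088]), 'joint_velocities': array([ 0.002, -0.001,  0.   , -0.002,  0.   , -0.   , -0.   ]), 'tau': array([-0.0000e+00, -6.2545e+01,  4.9000e-02, -3.9162e+01,  1.6000e-02,
        1.0000e-02, -0.0000e+00]), 'position': array([0.266, 0.565, 0.23 ]), 'ee_rot': array([ 0.154,  0.69 , -0.155,  0.69 ]), 'ft_force': array([-0.437, -0.636,  0.784]), 'torque': array([0.057, 0.034, 0.023]), 'grip_width': np.float64(0.999)}
top 0.03551346883010715 532.1937351104576 [[-0.011, 0.992, -0.125, 0.428], [-1.0, -0.013, -0.013, -0.001], [-0.014, 0.124, 0.992, 1.109], [0.0, 0.0, 0.0, 1.0]]
tester 0.96 [207. 324.] 13982 [0.635 0.005 0.014] [ 0.529 -0.13   0.009] [0.746 0.137 0.187]
port 0.84 [196. 368.] 1339 [ 0.64  -0.077  0.091] [ 0.607 -0.111  0.077] [ 0.674 -0.042  0.104]
port 0.19 [220. 283.] 1288 [0.581 0.086 0.173] [0.503 0.072 0.129] [0.713 0.103 0.197]
lever 0.62 [222. 284.] 1298 [0.579 0.086 0.173] [0.503 0.072 0.129] [0.716 0.103 0.197]
gauge 0.96 [311. 509.] 385 [ 0.415 -0.336  0.103] [ 0.4 
[... 1189 characters left out ...]
0.089] [ 0.507 -0.269  0.001] [ 0.549 -0.187  0.134]
gauge 0.88 [419. 334.] 631 [ 0.514 -0.36   0.109] [ 0.503 -0.367  0.064] [ 0.528 -0.344  0.143]
gauge 0.79 [428. 264.] 648 [ 0.415 -0.353  0.094] [ 0.399 -0.36   0.004] [ 0.428 -0.333  0.135]
holder 0.76 [443. 329.] 2384 [ 0.509 -0.376  0.06 ] [ 0.473 -0.398  0.005] [ 0.556 -0.314  0.063]
bowl 0.82 [192. 267.] 843 [0.469 0.343 0.03 ] [0.425 0.274 0.002] [0.512 0.371 0.048]
bowl 0.64 [205. 323.] 1000 [0.576 0.079 0.168] [0.501 0.072 0.128] [0.708 0.096 0.196]
case 0.69 [400. 412.] 1923 [ 0.674 -0.31   0.025] [ 0.643 -0.353  0.006] [ 0.709 -0.254  0.029]
basket 0.98 [182. 340.] 1647 [0.666 0.345 0.028] [0.616 0.254 0.003] [0.706 0.418 0.053]
```

View pics/top0.png

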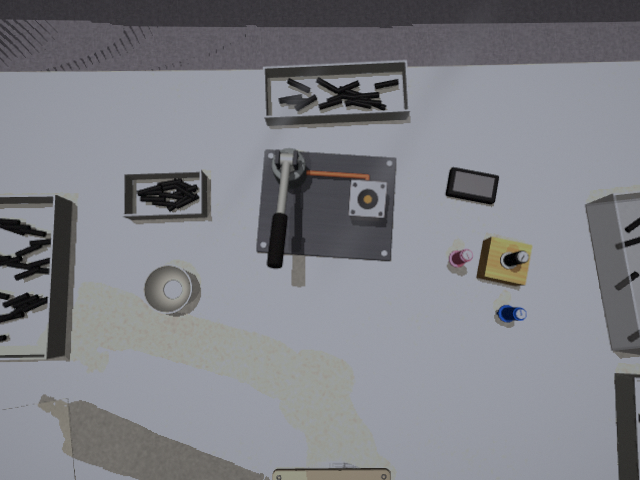

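View pics/side0.png

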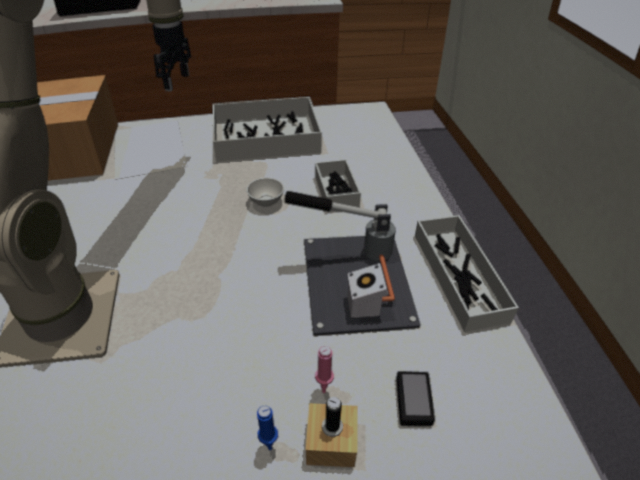

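The top view shows the lever at about (275,240), the port seat at (199,368) and the black gauge in the wooden holder at (258,515). The pink look-alike is at (257,460) and the blue one at (313,511). The side view agrees. The tool only yaws, so I'll have to swivel the gauge about 20° in the grip, using the holder hole to turn it. Next I'll measure precisely.

```bash
python3 - <<'E'
from h import *
for n in("top","side"):
    p=camera(n)
    best={}
    for q in("tester","port","lever","gauge","holder"):
        R=regions_of(p,q)
        for d in R:
            P=pts(p,d["region"]); m=np.median(P,0)
            if q=="tester" and m[0]>.55:
                Q=P[(P[:,2]>.004)&(P[:,2]<.02)]; r=cv2.minAreaRect((Q[:,:2]*1000).astype(np.float32)); print(n,q,"rect",np.round(r[0],1),np.round(r[1],1),round(r[2],2)); break
        for d in R:
            P=pts(p,d["region"]); m=np.median(P,0)
            if q=="port" and m[1]<0:
                e=cv2.erode(d["region"].astype(np.uint8),np.ones((5,5)))>0
                Q=pts(p,e); Q=Q[abs(Q[:,2]-.09)<.02]; c=Q.mean(0); v=np.linalg.svd(Q-c)[2][2]; v*=np.sign(v[2])
                print(n,q,"c",np.round(c,4),"n",np.round(v,3),"tilt",round(np.arccos(v[2]),3),"yaw",round(np.degrees(np.arctan2(-v[1],-v[0])),1))
                col=p["color"].astype(int); br=d["region"]&(col[...,0]-col[...,2]>60)
                r_,c_=np.nonzero(br); Q=pts(p,br); print("  brass px",br.sum(),r_.mean(),c_.mean(),np.round(Q.mean(0),4)); break
            if q=="lever":
                Q=P[(P[:,2]>.12)]; g=p["color"].max(-1)<60; G=pts(p,d["region"]&g); G=G[G[:,2]>.12]; c=G.mean(0); v=np.linalg.svd(G-c,full_matrices=False)[2][0]
                print(n,q,"grip",np.round(c,4),np.round(v,3),np.round(G.min(0),3),np.round(G.max(0),3)); break
            if q=="gauge" and abs(m[0]-.515)<.03 and abs(m[1]+.35)<.03:
                for lo,hi in((.072,.09),(.09,.11),(.11,.13),(.132,.16)):
                    Q=P[(P[:,2]>lo)&(P[:,2]<hi)]
                    if len(Q): print(n,q,lo,len(Q),np.round(Q.mean(0),4),np.round(Q.min(0),4),np.round(Q.max(0),4))
            if q=="holder":
                Q=P[(P[:,2]>.054)&(P[:,2]<.066)&(P[:,1]<-.28)]
                if len(Q)>100: r=cv2.minAreaRect((Q[:,:2]*1000).astype(np.float32)); print(n,q,"rect",np.round(r[0],1),np.round(r[1],1),round(r[2],2),Q[:,2].mean()); break
E
```

```text
top tester rect [645.6   3.5] [280.1 222.3] 85.02
top port c [ 0.6401 -0.0761  0.0918] n [-0.341  0.022  0.94 ] tilt 0.348 yaw -3.7
  brass px 40 198.925 367.2 [ 0.6372 -0.077   0.0914]
top lever grip [0.5482 0.0902 0.1825] [-0.957  0.078  0.28 ] [0.5   0.067 0.122] [0.699 0.106 0.201]
top gauge 0.072 35 [ 0.5143 -0.3423  0.0803] [ 0.5046 -0.3519  0.072 ] [ 0.5272 -0.3387  0.0899]
top gauge 0.09 46 [ 0.5138 -0.3422  0.0991] [ 0.5046 -0.3543  0.091 ] [ 0.5272 -0.338   0.1096]
top gauge 0.11 48 [ 0.5145 -0.3419  0.1193] [ 0.5047 -0.352   0.1102] [ 0.5267 -0.3381  0.1296]
top gauge 0.132 133 [ 0.5157 -0.3486  0.139 ] [ 0.5055 -0.3593  0.1321] [ 0.5276 -0.3387  0.1449]
top holder rect [ 517.3 -352.3] [83.3 82.5] 76.34 0.060616959502190336
side tester rect [648.   57.4] [394.  221.7] 85.37
side port c [ 0.6374 -0.0862  0.0906] n [-0.34  -0.022  0.94 ] tilt 0.348 yaw 3.7
  brass px 40 280.0 365.5 [ 0.6368 -0.0766  0.0916]
side lever grip [0.5486 0.0816 0.178 ] [ 0.952 -0.072 -0.299] [0.499 0.068 0.126] [0.693 0.096 0.2  ]
side gauge 0.072 79 [ 0.5142 -0.3609  0.0815] [ 0.5047 -0.3644  0.0722] [ 0.5278 -0.353   0.0899]
side gauge 0.09 92 [ 0.514  -0.3607  0.0998] [ 0.5047 -0.3641  0.0901] [ 0.5255 -0.3524  0.1098]
side gauge 0.11 84 [ 0.5141 -0.3611  0.1199] [ 0.505  -0.3636  0.1101] [ 0.5241 -0.3535  0.1297]
side gauge 0.132 182 [ 0.5154 -0.3551  0.1395] [ 0.5052 -0.3651  0.1321] [ 0.5258 -0.3434  0.1451]
side holder rect [ 517.2 -351.7] [82.2 79.8] 76.83 0.06068971793573178
```

>>> step_arm(increments=[[0,0.02,-0.034,0.004,0.03],[0,0.02,-0.034,0.004,0.03],[0,0.02,-0.034,0.004,0.03],[0,0.02,-0.034,0.004,0.03],[0,0.02,-0.034,0.004,0.03],[0,0.02,-0.034,0.004,0.03],[0,0.02,-0.034,0.004,0.03],[0,0.02,-0.034,0.004,0.03],[0,0.02,-0.034,0.004,0.03],[0,0.02,-0.034,0.004,0.03],[0,0.02,-0.034,0,0.03],[0,0.02,-0.034,0,0.023]])

```text
clock: 2.5
position: [0.5069, 0.1557, 0.272]
ee_rot: [0.03, 0.706, -0.03, 0.707]
ft_force: [1.6, 0.6, -0.1]
grip_width: -0.003
```

>>> step_arm(increments=[[0,0.016,-0.023,0,0],[0,0.015,-0.022,0,0],[0,0.015,-0.022,0,0],[0,0,0,0,0],[0,0,0,0,0]])

```text
clock: 2.92
position: [0.5525, 0.0891, 0.2712]
ee_rot: [0.032, 0.706, -0.032, 0.706]
ft_force: [0.0, 1.0, 0.2]
grip_width: 0.001
```

>>> step_arm(increments=[[0,-0.001,0.001,-0.03,0],[0,0,0,-0.03,0],[0,0,0,-0.02,0],[0,0,0,-0.015,0],[0,0,0,-0.015,0],[0,0,0,-0.015,0],[0,0,0,-0.015,0],[0,0,0,-0.015,0],[0,0,0,-0.01,0],[0,0,0,0,0],[0,0,0,0,0]])

```text
clock: 3.83
position: [0.5504, 0.0933, 0.1067]
ee_rot: [0.03, 0.707, -0.03, 0.706]
ft_force: [-4.9, 1.2, 6.6]
grip_width: -0.0
```

>>> step_arm(increments=[[0,0,0,-0.006,0],[0,0,0,-0.004,0],[0,0,0,0,0]])

```text
clock: 4.08
position: [0.5516, 0.0933, 0.0974]
ee_rot: [0.031, 0.706, -0.029, 0.707]
ft_force: [-0.1, 0.8, 7.6]
grip_width: 0.001
```

>>> step_arm(increments=[[0,0,0,-0.002,0],[0,0,0,-0.001,0],[0,0,0,0,0]])

```text
clock: 4.33
position: [0.5519, 0.0933, 0.095]
ee_rot: [0.031, 0.706, -0.029, 0.707]
ft_force: [-0.8, -0.3, 8.1]
grip_width: 0.004
```

>>> step_arm(increments=[[0,0,0,-0.001,0],[0,0,0,-0.001,0],[0,0,0,0,0]])

```text
clock: 4.58
position: [0.5522, 0.0933, 0.0941]
ee_rot: [0.031, 0.705, -0.029, 0.708]
ft_force: [-3.7, -0.6, 17.7]
grip_width: -0.001
```

>>> step_arm(increments=[[0,0,0,-0.001,0],[0,0,0,-0.001,0],[0,0,0,0,0]])

```text
clock: 4.83
position: [0.5524, 0.0933, 0.0933]
ee_rot: [0.031, 0.705, -0.029, 0.708]
ft_force: [-8.3, -1.0, 29.2]
grip_width: 0.005
```

>>> step_arm(increments=[[0,0,0,0.01,0],[0,0,0,0.02,0],[0,0,0,0.02,0],[0,0,0,0.02,0],[0,0,0,0.02,0],[0,0,0,0.02,0],[0,0,0,0.01,0],[0,0,0,0,0],[0,0,0,0,0],[0,0,0,0,0],[0,0,0,0,0],[0,0,0,0,0]])

```text
clock: 5.83
position: [0.5505, 0.0915, 0.2082]
ee_rot: [0.03, 0.707, -0.031, 0.706]
ft_force: [-0.2, -0.3, -0.1]
grip_width: -0.003
```

```bash
python3 - <<'E'
from h import *
p=camera("side"); cv2.imwrite("pics/lev1.png",cv2.resize(p["color"][120:360,200:480,::-1],None,fx=2.4,fy=2.4))
E
```

```text
(no output)
```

View pics/lev1.png

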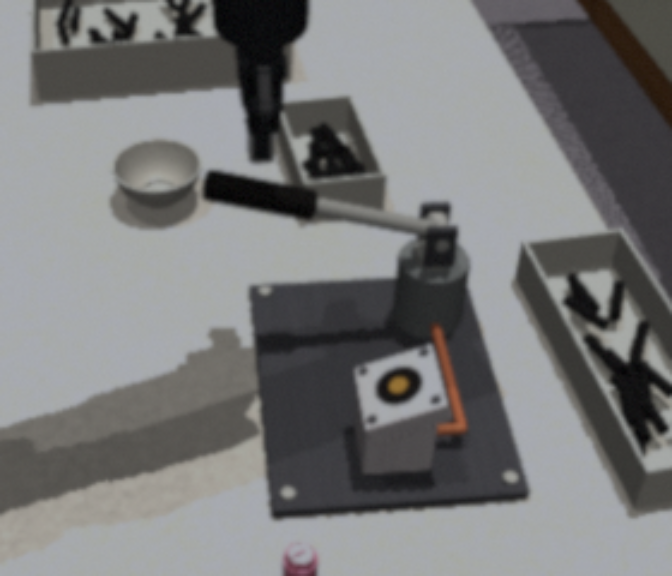

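The lever is back up: its grip end is at crop (208,187), with the fingertips clear above it at (262,155). Now the remaining strokes.

>>> step_arm(increments=[[0,0,0,-0.02,0],[0,0,0,-0.018,0],[0,0,0,-0.018,0],[0,0,0,-0.018,0],[0,0,0,-0.018,0],[0,0,0,-0.014,0],[0,0,0,-0.006,0],[0,0,0,-0.004,0],[0,0,0,-0.0025,0],[0,0,0,0,0],[0,0,0,0,0],[0,0,0,0,0]])

```text
clock: 6.88
position: [0.5523, 0.0916, 0.0935]
ee_rot: [0.031, 0.706, -0.03, 0.707]
ft_force: [-9.2, -1.6, 27.3]
grip_width: -0.001
```

>>> step_arm(increments=[[0,0,0,0.01,0],[0,0,0,0.02,0],[0,0,0,0.02,0],[0,0,0,0.02,0],[0,0,0,0.02,0],[0,0,0,0.02,0],[0,0,0,0.0085,0],[0,0,0,0,0],[0,0,0,0,0],[0,0,0,0,0],[0,0,0,0,0],[0,0,0,0,0]])

```text
clock: 7.88
position: [0.5506, 0.0915, 0.2082]
ee_rot: [0.03, 0.707, -0.031, 0.706]
ft_force: [-0.3, -0.8, 0.2]
grip_width: -0.002
```

>>> step_arm(increments=[[0,0,0,-0.02,0],[0,0,0,-0.018,0],[0,0,0,-0.018,0],[0,0,0,-0.018,0],[0,0,0,-0.018,0],[0,0,0,-0.014,0],[0,0,0,-0.006,0],[0,0,0,-0.004,0],[0,0,0,-0.003,0],[0,0,0,0,0],[0,0,0,0,0],[0,0,0,0,0]])

```text
clock: 8.88
position: [0.5522, 0.0916, 0.0933]
ee_rot: [0.031, 0.706, -0.03, 0.707]
ft_force: [-10.8, -1.7, 30.7]
grip_width: 0.006
```

>>> step_arm(increments=[[0,0,0,0.01,0],[0,0,0,0.02,0],[0,0,0,0.02,0],[0,0,0,0.02,0],[0,0,0,0.02,0],[0,0,0,0.02,0],[0,0,0,0.009,0],[0,0,0,0,0],[0,0,0,0,0],[0,0,0,0,0],[0,0,0,0,0],[0,0,0,0,0]])

```text
clock: 9.88
position: [0.5506, 0.0914, 0.2082]
ee_rot: [0.03, 0.707, -0.031, 0.706]
ft_force: [-0.4, -0.0, 0.2]
grip_width: 0.001
```

One more for margin.

>>> step_arm(increments=[[0,0,0,-0.02,0],[0,0,0,-0.018,0],[0,0,0,-0.018,0],[0,0,0,-0.018,0],[0,0,0,-0.018,0],[0,0,0,-0.014,0],[0,0,0,-0.006,0],[0,0,0,-0.004,0],[0,0,0,-0.0025,0],[0,0,0,0,0],[0,0,0,0,0],[0,0,0,0,0]])

```text
clock: 10.88
position: [0.5521, 0.0916, 0.0935]
ee_rot: [0.031, 0.706, -0.03, 0.707]
ft_force: [-9.6, -2.7, 27.5]
grip_width: 0.002
```

>>> step_arm(increments=[[0,0,0,0.01,0],[0,0,0,0.02,0],[0,0,0,0.02,0],[0,0,0,0.02,0],[0,0,0,0.02,0],[0,0,0,0.02,0],[0,0,0,0.0085,0],[0,0,0,0,0],[0,0,0,0,0],[0,0,0,0.02,0],[0,0,0,0.02,0],[0,0,0,0.02,0]])

```text
clock: 11.88
position: [0.5502, 0.0914, 0.2678]
ee_rot: [0.03, 0.708, -0.031, 0.705]
ft_force: [1.0, -0.6, 0.3]
grip_width: 0.003
```

>>> step_arm(increments=[[0.06,0,-0.037,0,0],[0.06,-0.004,-0.037,0,0],[0.06,-0.004,-0.037,0,0],[0.06,-0.004,-0.037,0,0],[0.06,-0.004,-0.037,0,0],[0.06,-0.004,-0.037,0,0],[0.06,-0.004,-0.037,0,0],[0.06,-0.004,-0.037,0,0],[0.06,-0.004,-0.037,0,0],[0.06,-0.004,-0.037,0,0],[0.06,0,-0.037,0,0],[0.06,0,-0.037,0,0]])

```text
clock: 12.88
position: [0.5143, -0.3539, 0.2674]
ee_rot: [0.031, 0.707, -0.03, 0.706]
ft_force: [0.3, -0.4, 0.5]
grip_width: 0.699
```

>>> step_arm(increments=[[0.06,0,0,0,0],[0.06,0,0,0,0],[0.06,0,0,0,0]])

```text
clock: 13.13
position: [0.5149, -0.3519, 0.2675]
ee_rot: [0.031, 0.707, -0.03, 0.706]
ft_force: [-0.0, 0.4, -0.0]
grip_width: 0.701
```

>>> step_arm(increments=[[0.06,0,0,-0.03,0],[0.06,0,0,-0.03,0],[0.06,0,0,-0.03,0],[0.06,0,0,-0.03,0],[0.06,0,0,-0.025,0],[0.06,0,0,-0.02,0],[0.06,0,0,-0.015,0],[0.06,0,0,-0.0045,0],[0.06,0,0,0,0],[0.06,0,0,0,0]], force=20)

```text
clock: 13.97
position: [0.5157, -0.3518, 0.0854]
ee_rot: [0.03, 0.706, -0.03, 0.707]
ft_force: [0.2, 0.3, 0.7]
grip_width: 0.698
```

>>> step_arm(increments=[[0.01,0,0,0,0],[0.01,0,0,0,0],[0.01,0,0,0,0],[0.01,0,0,0,0],[0.01,0,0,0,0],[0.01,0,0,0,0],[0.01,0,0,0,0],[0.01,0,0,0,0]], force=20)

```text
clock: 14.63
position: [0.5156, -0.3525, 0.0858]
ee_rot: [0.031, 0.706, -0.031, 0.707]
ft_force: [-0.7, 2.2, 5.5]
grip_width: 0.272
```

>>> step_arm(increments=[[0.01,0,0,0.008,0],[0.01,0,0,0.008,0],[0.01,0,0,0.008,0],[0.01,0,0,0.008,0],[0.01,0,0,0,0],[0.01,0,0,0,0]])

```text
clock: 15.13
position: [0.5154, -0.3527, 0.1175]
ee_rot: [0.031, 0.706, -0.031, 0.707]
ft_force: [0.8, -1.0, -1.7]
grip_width: 0.273
```

>>> step_arm(increments=[[0.01,-0.004,0.0003,0,0],[0.01,-0.004,0.0003,0,0],[0.01,-0.004,0.0004,0,0],[0.01,0,0,0,0],[0.01,0,0,0,0]])

```text
clock: 15.55
position: [0.5028, -0.3514, 0.1168]
ee_rot: [0.031, 0.706, -0.031, 0.706]
ft_force: [1.9, 0.3, -2.0]
grip_width: 0.273
```

>>> step_arm(increments=[[0.01,-0.004,0.0003,0,0],[0.01,-0.004,0.0003,0,0],[0.01,-0.004,0.0004,0,0],[0.01,-0.003,0.0004,0,0],[0.01,-0.003,0.0003,0,0],[0.01,0,0,0,0],[0.01,0,0,0,0]])

```text
clock: 16.13
position: [0.4848, -0.3498, 0.1171]
ee_rot: [0.031, 0.706, -0.031, 0.706]
ft_force: [1.2, -0.6, -1.2]
grip_width: 0.271
```

```bash
cat > tilt.py <<'E'
from h import *
def axis():
    o=monitor.get_obs(); g=o["position"]+[0,0,.019]
    for n in("side","top"):
        p=camera(n)
        for d in regions_of(p,"gauge"):
            P=pts(p,d["region"]); 
            if len(P)<20: continue
            m=np.median(P,0)
            if np.linalg.norm(m[:2]-g[:2])>.05: continue
            P=P[np.linalg.norm(P-g,axis=1)<.11]
            v=np.linalg.svd(P-P.mean(0),full_matrices=False)[2][0]; v*=np.sign(v[2])
            print(n,round(d["p"],2),len(P),"centre",np.round(P.mean(0),4),"axis",np.round(v,3),"lo",P[np.argmin(P@v)].round(4),"hi",P[np.argmax(P@v)].round(4)); break
        r,c=proj(p,g)[0].astype(int); yield n,p,r,c
E
python3 - <<'E'
from tilt import *
for n,p,r,c in axis():
    if n=="side": cv2.imwrite("pics/t1.png",cv2.resize(p["color"][r-90:min(480,r+100),c-90:c+90,::-1],None,fx=3,fy=3,interpolation=cv2.INTER_CUBIC))
E
```

```text
side 0.52 261 centre [ 0.5052 -0.3592  0.1012] axis [-0.147 -0.293  0.945] lo [ 0.5194 -0.3432  0.0352] hi [ 0.4898 -0.407   0.2186]
top 0.57 93 centre [ 0.5077 -0.3412  0.1179] axis [-0.138  0.317  0.938] lo [ 0.5194 -0.3604  0.0404] hi [ 0.4965 -0.3094  0.2295]
```

View pics/t1.png

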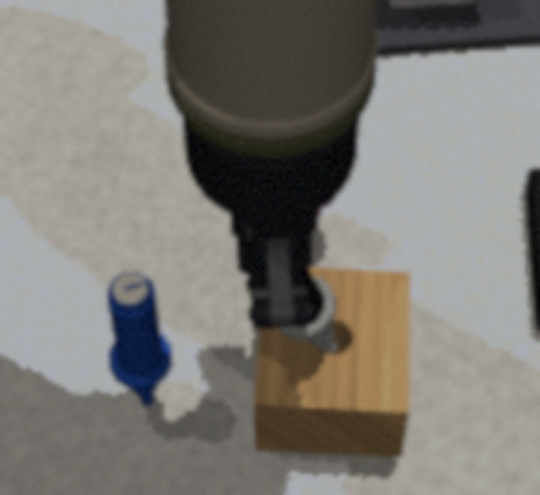

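The crop shows the gauge tilted in the grip, with the flange at (318,310) and the tip entering the hole at (342,335). I'll lift it clear and measure the tilt.

>>> step_arm(increments=[[0.01,0,0,0.015,0],[0.01,0,0,0.025,0],[0.01,0,0.01,0.035,0],[0.01,0.01,0.03,0.035,0],[0.01,0.01,0.03,0.035,0],[0.01,0.01,0.03,0,0],[0.01,0,0.03,0,0],[0.01,0,0.02,0,0],[0.01,0,0,0,0],[0.01,0,0,0,0],[0.01,0,0,0,0]], force=40)

```text
clock: 17.25
position: [0.5122, -0.2077, 0.2535]
ee_rot: [0.031, 0.707, -0.031, 0.706]
ft_force: [-0.3, -0.9, -1.8]
grip_width: 0.272
```

```bash
python3 - <<'E'
from tilt import *
ims=[]
for n,p,r,c in axis():
    a=p["color"][r-60:r+80,c-65:c+65,::-1]; ims.append(cv2.resize(a,(390,420),interpolation=cv2.INTER_CUBIC)); print(n,r,c)
    np.savez(f"t2{n}.npz",**{k:p[k] for k in("color","range_z","fx","fy","cx","cy","k1","cam_to_world")})
cv2.imwrite("pics/t2.png",np.hstack(ims))
E
```

```text
side 0.93 344 centre [ 0.5289 -0.217   0.2348] axis [-0.19  -0.101  0.977] lo [ 0.5386 -0.2117  0.1867] hi [ 0.5182 -0.2496  0.3011]
side 271 314tilt.py:12: RuntimeWarning: Mean of empty slice.
  v=np.linalg.svd(P-P.mean(0),full_matrices=False)[2][0]; v*=np.sign(v[2])
  ret = um.true_divide(
Traceback (most recent call last):
  File "tilt.py", line 12, in axis
    v=np.linalg.svd(P-P.mean(0),full_matrices=False)[2][0]; v*=np.sign(v[2])
      ~~~~~~~~~~~~~~~~~~~~~~~~~~~~~~~~~~~~~~~~~~~~~~~~~^^^
IndexError: index 0 is out of bounds for axis 0 with size 0
```

```bash
cat > tilt2.py <<'E'
from h import *
def go(name):
    o=monitor.get_obs(); g=o["position"]+[0,0,.019]; p=camera("side")
    full=pts(p,np.ones((480,640),bool))
    sel=(np.linalg.norm(full-g,axis=1)<.105)&(full[:,2]<g[2]-.045)&(abs(full[:,1]-g[1])<.03)
    Q=full[sel]; print("g",g.round(4),len(Q))
    mids=[]
    for z in np.arange(Q[:,2].min(),Q[:,2].max(),.005):
        s=Q[(Q[:,2]>=z)&(Q[:,2]<z+.005)]
        if len(s)>3: print(round(z+.0025-g[2],4),len(s),"x",s[:,0].min().round(4),s[:,0].max().round(4),"ymin",s[:,1].min().round(4))
    t=np.array([-97,-75,-45,-39,35])/1000
    im=p["color"].copy(); r,c=proj(p,g)[0].astype(int); K=5
    im=cv2.resize(im[r-50:r+70,c-65:c+65,::-1],None,fx=K,fy=K,interpolation=cv2.INTER_CUBIC)
    yw=-.085
    for th,col in((.25,(255,0,0)),(.35,(0,255,0)),(.45,(0,0,255))):
        a=np.array([-np.sin(th)*np.cos(yw),-np.sin(th)*np.sin(yw),np.cos(th)])
        for q in proj(p,g+t[:,None]*a): cv2.circle(im,(int((q[1]-c+65)*K),int((q[0]-r+50)*K)),3,col,-1)
    cv2.imwrite(f"pics/{name}.png",im)
E
python3 -c "
from tilt2 import *
go('t2')"
```

```text
g [ 0.5124 -0.2079  0.2725] 88
-0.0866 9 x 0.5373 0.5441 ymin -0.2127
-0.0816 10 x 0.5368 0.5419 ymin -0.2139
-0.0766 10 x 0.535 0.5419 ymin -0.2138
-0.0666 19 x 0.528 0.5414 ymin -0.2168
-0.0616 12 x 0.5266 0.5395 ymin -0.2164
-0.0566 20 x 0.526 0.5395 ymin -0.217
-0.0516 5 x 0.5287 0.5355 ymin -0.2175
```

View pics/t2.png

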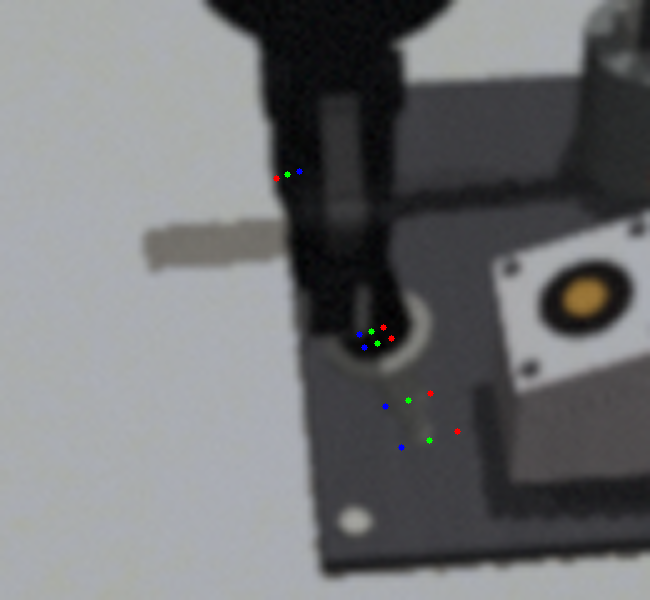

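In the overlay the tip, at about (428,437), lies on the 0.35 rad marker at (429,440). Depth slices give 0.32–0.34 rad, so the tilt is about right. Next is a hover about 20 mm off the seat along the face normal.

>>> step_arm(increments=[[0.01,0.013,0.019,0,0],[0.01,0.015,0.023,0,0],[0.01,0.015,0.023,0,0],[0.01,0.015,0.023,0,0],[0.01,0.015,0.023,-0.01,0],[0.01,0.0155,0.0225,-0.015,0],[0.01,0,0,-0.015,0],[0.01,0,0,-0.015,0],[0.01,0,0,-0.01,0],[0.01,0,0,-0.006,0],[0.01,0,0,0,0],[0.01,0,0,0,0]], force=60)

```text
clock: 18.5
position: [0.6013, -0.0738, 0.1831]
ee_rot: [0.031, 0.706, -0.031, 0.707]
ft_force: [-0.1, -0.9, -0.6]
grip_width: 0.261
```

```bash
python3 -c "
from tilt2 import *
go('t3')
print(monitor.get_obs()['ft_force'].round(2), monitor.get_obs()['position'].round(4))"
```

```text
g [ 0.6013 -0.0738  0.2021] 76
-0.0882 9 x 0.626 0.6318 ymin -0.0812
-0.0832 5 x 0.6251 0.6307 ymin -0.0796
-0.0782 6 x 0.6232 0.6313 ymin -0.0797
-0.0732 5 x 0.6183 0.6282 ymin -0.08
-0.0682 14 x 0.6168 0.6296 ymin -0.0829
-0.0632 12 x 0.6147 0.6297 ymin -0.0827
-0.0582 18 x 0.6151 0.6281 ymin -0.0835
-0.0532 6 x 0.6185 0.6249 ymin -0.0827
[-0.31 -0.01 -1.96] [ 0.6016 -0.0737  0.1836]
```

View pics/t3.png

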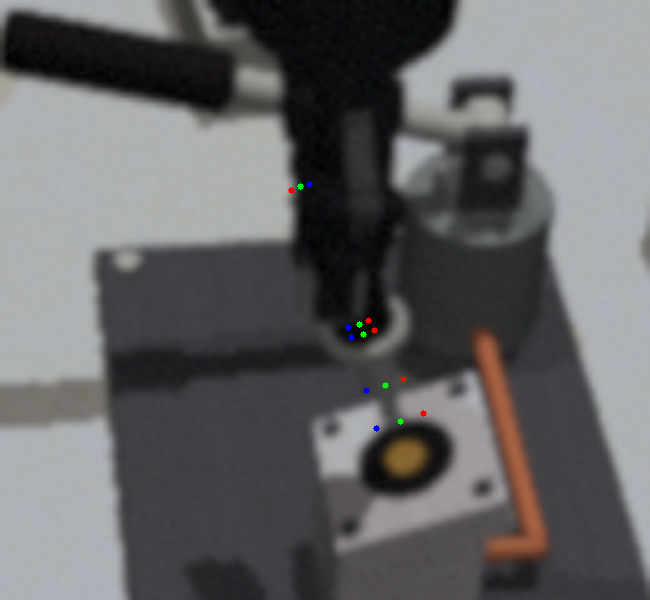

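```bash
cat > fit.py <<'E'
from h import *
from scipy.optimize import least_squares
def fit(n=6):
    g=monitor.get_obs()["position"]+[0,0,.019]; yw=-.085
    R=np.array([[np.cos(yw),-np.sin(yw),0],[np.sin(yw),np.cos(yw),0],[0,0,1]])
    A=[]
    for i in range(n):
        p=camera("side"); F=pts(p,np.ones((480,640),bool)); A.append((F-g)@R)   # tester-aligned, relative to grasp
    Q=np.concatenate(A)
    ax=lambda th:np.array([-np.sin(th),0,np.cos(th)])
    tip0=-.097*ax(.33)
    d=Q@ax(.33); rad=np.linalg.norm(Q-d[:,None]*ax(.33),axis=1)
    Q=Q[(d>-.094)&(d<-.049)&(rad<.014)&((d<-.078)|(d>-.073))]
    s=Q@ax(.33); r=np.where(s<-.0755,.004,.007)
    def res(v,Q=Q,r=r):
        a=ax(v[0]); D=Q-[v[1],v[2],0]; return (np.linalg.norm(D-(D@a)[:,None]*a,axis=1)-r)*1000
    o=least_squares(res,[.33,0,0],loss="soft_l1"); C=np.linalg.inv(o.jac.T@o.jac)**1; e=res(o.x)
    print("N",len(Q),"nose",(r>.005).sum(),"th",o.x[0].round(3),"+-",(np.sqrt(C[0,0])*e.std()).round(3),"off mm",(o.x[1:]*1000).round(2),"rms",e.std().round(2))
    print(" tip rel g (world)", (R@(np.array([o.x[1],o.x[2],0])-.097*ax(o.x[0]))).round(4), "tip world",(g+R@(np.array([o.x[1],o.x[2],0])-.097*ax(o.x[0]))).round(4))
    return o.x
if __name__=="__main__": fit()
E
python3 fit.py
```

```text
N 406 nose 279 th 0.281 +- 0.009 off mm [2.98 0.62] rms 0.97
 tip rel g (world) [ 0.0298 -0.0019 -0.0932] tip world [ 0.6314 -0.0756  0.1094]
```

The cylinder fit gives a tilt of about 0.28 rad, 0.065 short of the face. I'll return to the hole and turn it a little more.

>>> step_arm(increments=[[0.01,0,0,0.02,0],[0.01,0,0,0.03,0],[0.01,-0.004,-0.01,0.02,0],[0.01,-0.012,-0.029,0,0],[0.01,-0.014,-0.034,0,0],[0.01,-0.014,-0.034,0,0],[0.01,-0.014,-0.034,0,0],[0.01,-0.014,-0.034,0,0],[0.01,-0.014,-0.034,0,0],[0.01,-0.014,-0.034,0,0],[0.01,-0.013,-0.0245,0,0],[0.01,-0.0038,-0.0085,0,0]])

```text
clock: 19.85
position: [0.4809, -0.3543, 0.2532]
ee_rot: [0.032, 0.706, -0.034, 0.706]
ft_force: [-1.1, -0.4, -1.7]
grip_width: 0.267
```

>>> step_arm(increments=[[0.01,0,0,0,0],[0.01,0,0,0,0],[0.01,0,0,-0.02,0],[0.01,0,0,-0.03,0],[0.01,0,0,-0.025,0],[0.01,0,0,-0.01,0],[0.01,0,0,0,0],[0.01,0,0,0,0]])

```text
clock: 20.52
position: [0.4853, -0.3484, 0.1684]
ee_rot: [0.03, 0.706, -0.03, 0.707]
ft_force: [-0.9, -0.4, -1.0]
grip_width: 0.265
```

>>> step_arm(increments=[[0.01,0.0005,-0.0015,-0.02,0],[0.01,0,0,-0.015,0],[0.01,0,0,-0.01,0],[0.01,0,0,-0.006,0],[0.01,0,0,0,0],[0.01,0,0,0,0]])

```text
clock: 21.02
position: [0.4855, -0.3509, 0.1176]
ee_rot: [0.03, 0.706, -0.031, 0.707]
ft_force: [-0.1, -0.5, -1.5]
grip_width: 0.264
```

>>> step_arm(increments=[[0.01,-0.002,0,0,0],[0.01,-0.002,0.0003,0,0],[0.01,-0.002,0.0003,0,0],[0.01,-0.001,0,0,0],[0.01,0,0,0,0],[0.01,0,0,0,0]], force=20)

```text
clock: 21.52
position: [0.4806, -0.3502, 0.1188]
ee_rot: [0.03, 0.704, -0.031, 0.709]
ft_force: [6.4, 1.1, 3.7]
grip_width: 0.265
```

>>> step_arm(increments=[[0.01,0,0,0,0],[0.01,0,0,0,0],[0.01,-0.001,0,0,0],[0.01,-0.001,0,0,0],[0.01,0,0,0,0],[0.01,0,0,0,0]], force=20)

```text
clock: 22.02
position: [0.4785, -0.3502, 0.1188]
ee_rot: [0.03, 0.704, -0.031, 0.708]
ft_force: [6.1, 1.8, 1.9]
grip_width: 0.267
```

```bash
python3 fit.py; python3 -c "
from tilt2 import *
go('t4')"
```

```text
N 774 nose 186 th 0.527 +- 0.05 off mm [-17.22  -5.4 ] rms 3.23
 tip rel g (world) [ 0.031  -0.0081 -0.0838] tip world [ 0.5095 -0.3582  0.0539]
g [ 0.4785 -0.3502  0.1377] 1444
-0.0937 9 x 0.5177 0.525 ymin -0.347
-0.0887 10 x 0.5175 0.5261 ymin -0.3491
-0.0837 28 x 0.4149 0.526 ymin -0.3611
-0.0787 889 x 0.4081 0.5499 ymin -0.3802
-0.0737 354 x 0.4029 0.5507 ymin -0.3801
-0.0687 32 x 0.4044 0.5136 ymin -0.359
-0.0637 33 x 0.4033 0.5129 ymin -0.359
-0.0587 35 x 0.4036 0.5116 ymin -0.359
-0.0537 25 x 0.4027 0.5094 ymin -0.3584
-0.0487 26 x 0.403 0.4248 ymin -0.3568
```

View pics/t4.png

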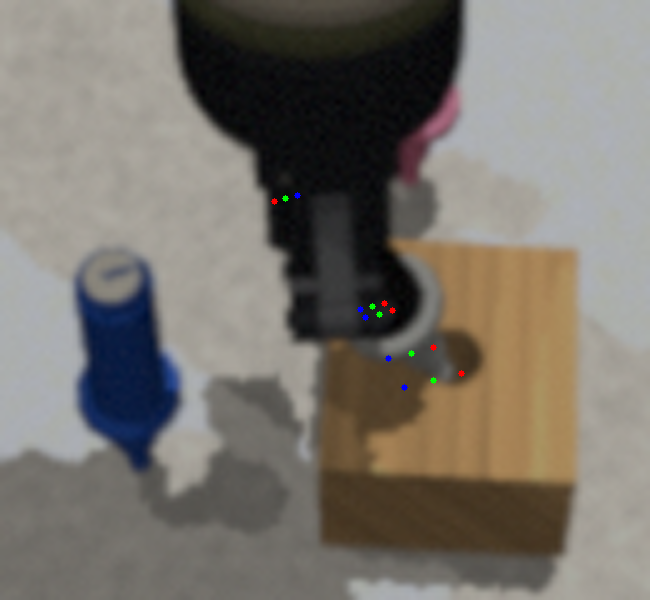

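The gauge now leans a bit more, with its nose and tip entering the hole near (445,370). I'll lift it clear and re-fit.

>>> step_arm(increments=[[0.01,0,0,0.015,0],[0.01,0,0,0.025,0],[0.01,0,0.01,0.035,0],[0.01,0.01,0.03,0.035,0],[0.01,0.01,0.03,0.025,0],[0.01,0.01,0.03,0,0],[0.01,0.004,0.03,0,0],[0.01,0,0.014,0,0],[0.01,0,0,0,0],[0.01,0,0,0,0],[0.01,0,0,0,0]])

```text
clock: 23.28
position: [0.5084, -0.211, 0.2481]
ee_rot: [0.031, 0.706, -0.031, 0.707]
ft_force: [-0.0, -0.9, -1.6]
grip_width: 0.264
```

```bash
python3 fit.py; python3 fit.py
```

```text
N 497 nose 327 th 0.312 +- 0.006 off mm [4.78 1.44] rms 0.74
 tip rel g (world) [ 0.0345 -0.0015 -0.0923] tip world [ 0.5429 -0.2125  0.1748]
N 501 nose 332 th 0.312 +- 0.006 off mm [4.85 1.91] rms 0.74
 tip rel g (world) [ 0.0347 -0.001  -0.0923] tip world [ 0.5432 -0.2114  0.1742]
```

```bash
cat > fit2.py <<'E'
from h import *
from scipy.optimize import least_squares
def fit(n=6,verbose=True):
    g=monitor.get_obs()["position"]+[0,0,.019]; yw=-.085
    R=np.array([[np.cos(yw),-np.sin(yw),0],[np.sin(yw),np.cos(yw),0],[0,0,1]])
    Q0=np.concatenate([(pts(p,np.ones((480,640),bool))-g)@R for p in (camera("side") for _ in range(n))])
    def ax(th,ph): a=np.array([-np.sin(th),np.sin(ph),np.cos(th)]); return a/np.linalg.norm(a)
    def run(free):
        v=np.array([.32,.004,.001,0.])
        for k in range(5):
            a=ax(v[0],v[3]); D=Q0-[v[1],v[2],0]; s=D@a; rad=np.linalg.norm(D-s[:,None]*a,axis=1)
            m=((s>-.093)&(s<-.078)&(rad<.007)&(rad>.001))|((s>-.072)&(s<-.05)&(rad<.010)&(rad>.003)); r=np.where(s<-.0755,.004,.007)[m]; Q=Q0[m]
            def res(w):
                a=ax(w[0],w[3] if free else 0); D=Q-[w[1],w[2],0]; return (np.linalg.norm(D-(D@a)[:,None]*a,axis=1)-r)*1000
            o=least_squares(res,v,loss="soft_l1"); v=o.x
        a=ax(v[0],v[3] if free else 0)
        print("free roll" if free else "fixed",len(Q),"th",v[0].round(3),"roll",v[3].round(3),"off",(v[1:3]*1000).round(2),"rms",res(v).std().round(2),"tip world",(g+R@(np.array([v[1],v[2],0])-.097*a)).round(4))
    run(False); run(True)
fit()
E
python3 fit2.py
```

```text
fixed 498 th 0.318 roll 0.0 off [4.28 1.6 ] rms 0.77 tip world [ 0.5434 -0.211   0.1744]
free roll 497 th 0.324 roll -0.027 off [ 3.81 -0.27] rms 0.74 tip world [ 0.5435 -0.2103  0.1746]
```

>>> step_arm(increments=[[0.01,0,0,0,0],[0.01,0,0,0,0],[0.01,0.0125,0.0195,0,0],[0.01,0.015,0.023,0,0],[0.01,0.015,0.023,0,0],[0.01,0.015,0.023,0,0],[0.01,0.015,0.023,-0.01,0],[0.01,0.015,0.023,-0.015,0],[0.01,0,0,-0.015,0],[0.01,0,0,-0.015,0],[0.01,0,0,-0.01,0],[0.01,0,0,0,0]], force=40)

```text
clock: 25.18
position: [0.5951, -0.0751, 0.1803]
ee_rot: [0.031, 0.708, -0.031, 0.705]
ft_force: [-0.1, 0.3, -2.6]
grip_width: 0.266
```

```bash
python3 fit2.py; python3 -c "
from tilt2 import *
o=monitor.get_obs();print(o['ft_force'].round(2),o['position'].round(4),o['grip_width'])
for n in('top','side'):
    p=camera(n)
    for d in regions_of(p,'port')[:1]:
        col=p['color'].astype(int); br=d['region']&(col[...,0]-col[...,2]>60); print(n,br.sum(),pts(p,br).mean(0).round(4))"
```

```text
fixed 409 th 0.307 roll 0.0 off [6.47 0.48] rms 1.03 tip world [ 0.6308 -0.0777  0.1069]
free roll 408 th 0.308 roll -0.009 off [ 6.43 -0.12] rms 1.01 tip world [ 0.6309 -0.0774  0.1069]
[-0.29  0.67 -0.95] [ 0.5967 -0.0754  0.1837] 0.2635787433243716
side 34 [ 0.6368 -0.0766  0.0916]
```

Tilt is still about 0.035 rad short and there is plenty of time, so I'll give it one more small nudge in the hole.

>>> step_arm(increments=[[0.01,0,0,0.02,0],[0.01,0,0,0.03,0],[0.01,-0.004,-0.01,0.02,0],[0.01,-0.012,-0.029,0,0],[0.01,-0.014,-0.034,0,0],[0.01,-0.014,-0.034,0,0],[0.01,-0.014,-0.034,0,0],[0.01,-0.014,-0.034,0,0],[0.01,-0.014,-0.034,0,0],[0.01,-0.014,-0.034,0,0],[0.01,-0.01,-0.022,0,0],[0.01,-0.0027,-0.0096,0,0]])

```text
clock: 26.68
position: [0.4805, -0.3542, 0.2531]
ee_rot: [0.032, 0.706, -0.033, 0.706]
ft_force: [-0.4, -0.6, -1.5]
grip_width: 0.265
```

>>> step_arm(increments=[[0.01,0,0,0,0],[0.01,0,0,0,0],[0.01,0,0,-0.02,0],[0.01,0,0,-0.03,0],[0.01,0,0,-0.025,0],[0.01,0,0,-0.01,0],[0.01,0,0,0,0],[0.01,0,0,0,0]], force=20)

```text
clock: 27.35
position: [0.4844, -0.3489, 0.1682]
ee_rot: [0.03, 0.706, -0.03, 0.706]
ft_force: [0.3, -0.7, 0.0]
grip_width: 0.269
```

>>> step_arm(increments=[[0.01,0,-0.001,-0.02,0],[0.01,0,0,-0.015,0],[0.01,0,0,-0.008,0],[0.01,0,0,-0.004,0],[0.01,0,0,0,0],[0.01,0,0,0,0]])

```text
clock: 27.85
position: [0.4842, -0.3511, 0.1218]
ee_rot: [0.03, 0.706, -0.031, 0.707]
ft_force: [0.8, -0.5, -0.4]
grip_width: 0.263
```

>>> step_arm(increments=[[0.01,-0.002,0,0,0],[0.01,-0.002,0.0003,0,0],[0.01,-0.002,0.0003,0,0],[0.01,-0.002,0,0,0],[0.01,0,0,0,0],[0.01,0,0,0,0]])

```text
clock: 28.35
position: [0.4777, -0.35, 0.1217]
ee_rot: [0.03, 0.705, -0.031, 0.708]
ft_force: [5.8, 0.5, -1.2]
grip_width: 0.264
```

>>> step_arm(increments=[[0.01,-0.002,0,0,0],[0.01,-0.002,0,0,0],[0.01,0,0,0,0],[0.01,0,0,0,0]])

```text
clock: 28.68
position: [0.4734, -0.35, 0.1219]
ee_rot: [0.03, 0.705, -0.03, 0.708]
ft_force: [5.0, 1.2, 2.3]
grip_width: 0.266
```

>>> step_arm(increments=[[0.01,0,0,0.015,0],[0.01,0,0,0.025,0],[0.01,0,0.01,0.035,0],[0.01,0.01,0.03,0.035,0],[0.01,0.01,0.03,0.02,0],[0.01,0.01,0.03,0,0],[0.01,0.005,0.03,0,0],[0.01,0,0.014,0,0],[0.01,0,0,0,0],[0.01,0,0,0,0],[0.01,0,0,0,0],[0.01,0,0,0,0]])

```text
clock: 29.68
position: [0.5048, -0.2112, 0.2466]
ee_rot: [0.031, 0.706, -0.032, 0.706]
ft_force: [-0.6, -0.2, -1.1]
grip_width: 0.267
```

```bash
python3 fit2.py
```

```text
fixed 524 th 0.352 roll 0.0 off [5.52 1.92] rms 0.76 tip world [ 0.5438 -0.2126  0.1745]
free roll 523 th 0.355 roll -0.009 off [5.31 1.3 ] rms 0.76 tip world [ 0.5439 -0.2123  0.1746]
```

Tilt is 0.352 rad, square to the face. Back to the hover.

>>> step_arm(increments=[[0.01,0.012,0.02,0,0],[0.01,0.015,0.023,0,0],[0.01,0.015,0.0235,0,0],[0.01,0.015,0.0235,0,0],[0.01,0.015,0.023,-0.01,0],[0.01,0.015,0.023,-0.015,0],[0.01,0,0,-0.015,0],[0.01,0,0,-0.015,0],[0.01,0,0,-0.01,0],[0.01,0,0,0,0],[0.01,0,0,0,0],[0.01,0,0,0,0]], force=40)

```text
clock: 30.98
position: [0.5928, -0.0741, 0.1825]
ee_rot: [0.031, 0.706, -0.031, 0.707]
ft_force: [0.2, -0.0, -0.8]
grip_width: 0.263
```

```bash
python3 fit2.py; python3 -c "
from tilt2 import *
go('t5')
o=monitor.get_obs();print(o['ft_force'].round(2),o['position'].round(4),o['grip_width'])" | tail -1
```

```text
fixed 406 th 0.363 roll 0.0 off [3.99 0.87] rms 0.87 tip world [ 0.6312 -0.0765  0.1108]
free roll 406 th 0.365 roll -0.012 off [3.8  0.03] rms 0.86 tip world [ 0.6312 -0.0762  0.1109]
[ 0.56 -0.08 -1.19] [ 0.5925 -0.0737  0.1819] 0.2663934171467506
```

View pics/t5.png

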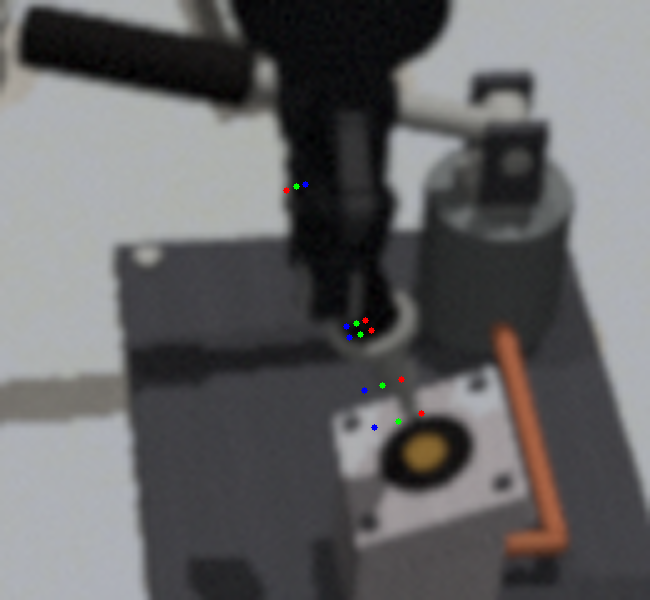

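Hover is good: the tip at about (410,410) is in line with the brass seat at (425,452), and the fitted tilt of 0.36 rad is close to the face's 0.35. Now approaching along the normal.

>>> step_arm(increments=[[0.01,0.0004,-0.0001,-0.0038,0],[0.01,0.001,-0.0001,-0.0038,0],[0.01,0.0014,-0.0001,-0.0038,0],[0.01,0.0014,-0.0001,-0.0038,0],[0.01,0,0,0,0],[0.01,0,0,0,0]])

```text
clock: 31.83
position: [0.5965, -0.074, 0.1658]
ee_rot: [0.031, 0.707, -0.031, 0.706]
ft_force: [-0.0, -0.5, -1.8]
grip_width: 0.265
```

>>> step_arm(increments=[[0.01,0.0007,-0.0001,-0.0019,0],[0.01,0,0,0,0],[0.01,0,0,0,0]])

```text
clock: 32.08
position: [0.5973, -0.0742, 0.1644]
ee_rot: [0.031, 0.706, -0.031, 0.706]
ft_force: [0.7, 0.4, -1.6]
grip_width: 0.265
```

>>> step_arm(increments=[[0.01,0.0007,0,-0.0019,0],[0.01,0,0,0,0],[0.01,0,0,0,0]])

```text
clock: 32.33
position: [0.598, -0.0741, 0.1624]
ee_rot: [0.031, 0.706, -0.031, 0.706]
ft_force: [-0.0, 1.0, -0.8]
grip_width: 0.264
```

>>> step_arm(increments=[[0.01,0.0003,0,-0.0009,0],[0.01,0,0,0,0],[0.01,0,0,0,0]])

```text
clock: 32.58
position: [0.5983, -0.0741, 0.1616]
ee_rot: [0.031, 0.706, -0.031, 0.706]
ft_force: [-0.1, 0.2, -1.1]
grip_width: 0.269
```

>>> step_arm(increments=[[0.01,0.0003,0,-0.0009,0],[0.01,0,0,0,0],[0.01,0,0,0,0]])

```text
clock: 32.83
position: [0.5987, -0.0741, 0.1608]
ee_rot: [0.031, 0.706, -0.031, 0.706]
ft_force: [0.1, 0.2, -1.4]
grip_width: 0.266
```

>>> step_arm(increments=[[0.01,0.0004,0,-0.001,0],[0.01,0,0,0,0],[0.01,0,0,0,0]])

```text
clock: 33.08
position: [0.5991, -0.0742, 0.1598]
ee_rot: [0.031, 0.706, -0.031, 0.706]
ft_force: [-0.2, 0.1, 0.2]
grip_width: 0.263
```

```bash
cat > f.py <<'E'
from h import *
F=[];X=[]
for i in range(12):
    p=camera("side"); o=monitor.get_obs(); F.append(o["ft_force"]); X.append(o["position"])
F=np.array(F); n=np.array([-.341,.03,.94])
print(F.mean(0).round(2),(F@n).mean().round(2),"+-",((F@n).std()/12**.5).round(2),np.mean(X,0).round(4))
E
python3 f.py
```

```text
[-0.37 -0.27  0.16] 0.27 +- 0.12 [ 0.599  -0.0742  0.1597]
```

>>> step_arm(increments=[[0.01,0.0004,0,-0.001,0],[0.01,0.0003,-0.0001,-0.0009,0],[0.01,0,0,0,0],[0.01,0,0,0,0]])

```text
clock: 34.02
position: [0.5998, -0.0742, 0.1578]
ee_rot: [0.031, 0.706, -0.031, 0.706]
ft_force: [-0.5, -0.2, 1.2]
grip_width: 0.262
```

```bash
python3 f.py
```

```text
[-0.42 -0.27  1.12] 1.18 +- 0.17 [ 0.5997 -0.0742  0.1578]
```

>>> step_arm(increments=[[0.01,0.0003,0,-0.0008,0],[0.01,0.0003,0,-0.0008,0],[0.01,0,0,0,0],[0.01,0,0,0,0]])

```text
clock: 34.95
position: [0.6003, -0.0743, 0.1562]
ee_rot: [0.031, 0.706, -0.031, 0.706]
ft_force: [-0.5, 0.1, 2.9]
grip_width: 0.265
```

```bash
python3 f.py; cat > end.py <<'E'
from tilt2 import *
o=monitor.get_obs(); g=o["position"]+[0,0,.019]; p=camera("side"); r,c=proj(p,g)[0].astype(int)
cv2.imwrite("pics/end.png",cv2.resize(p["color"][r-60:r+80,c-80:c+70,::-1],None,fx=4,fy=4,interpolation=cv2.INTER_CUBIC))
for d in regions_of(p,"lever")[:1]: P=pts(p,d["region"]); print("lever",np.percentile(P,2,0).round(3),np.percentile(P,98,0).round(3))
for q in("bowl","case","basket"):
    for d in regions_of(p,q)[:1]: print(q,np.median(pts(p,d["region"]),0).round(3))
E
python3 end.py; sed -i 's/-\.093)&(s<-\.078)/-.089)\&(s<-.078)/' fit2.py; python3 fit2.py
```

```text
[-0.98 -0.02  2.07] 2.28 +- 0.15 [ 0.6003 -0.0743  0.1562]
lever [0.501 0.07  0.002] [0.713 0.271 0.196]
bowl [0.47  0.343 0.03 ]
case [ 0.674 -0.31   0.025]
basket [0.631 0.38  0.028]
fixed 395 th 0.363 roll 0.0 off [4.06 0.67] rms 0.98 tip world [ 0.6388 -0.0769  0.0846]
free roll 395 th 0.363 roll -0.0 off [4.05 0.64] rms 0.98 tip world [ 0.6388 -0.0768  0.0846]
```

View pics/end.png

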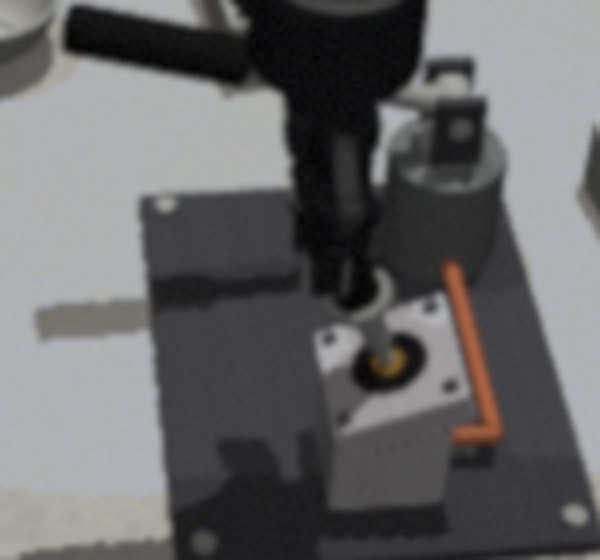

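The tip sits on the brass seat at crop (385,358), the lever is up, and the net push is about 3.5 N, which puts the tip roughly 5 mm in. Handing in.

```bash
python3 -c "
from h import *
o=monitor.get_obs(); print(o['clock'],o['ft_force'].round(2),o['grip_width']); print(ticket.hand_in())"
```

```text
36.1 [-0.26 -0.54  2.8 ] 0.26207873650757707
the job is handed in; nothing more can be done
None
```

I did the whole job in order and handed it in at 36.1 s of the 72 s allowed. The arm is still gripping the gauge and holding it on the seat.

- **Pumping:** I made four full strokes. Each time the force rose to 27–29 N or so (31 N at most) at z ≈ 0.0935, which is the lower stop. I then raised the fingers clear so the spring could bring the lever back. The last picture shows the lever up.
- **Squaring the gauge:** I took the gauge from the holder by its barrel. The tool only turns about the vertical, so I swivelled the gauge in the grip against the rim of the holder's hole, in three goes. At the end its tilt measured 0.36 rad, against about 0.35 for the port face.
- **Pressing:** I pushed the tip onto the brass seat along the face normal. The push is about 3.5 N, averaged over 12 readings and corrected for the gauge's weight, which means the tip is about 5 mm in. The grip is 40 N.

**Checks that disagreed:**
- The camera fit of the gauge suggests the tip is nearer 7 mm in. I relied on the force reading; either way it is short of bottomed.
- The bowl and case measured the same as at the start. The basket's measured middle came out about 35 mm from its first value. I put that down to the arm hiding part of it, because nothing went near it, but I did not confirm it.

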